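Hold a plaster mould block home in the corner of the squaring jig

ROBOT

A 6-joint arm with a two-finger parallel gripper is mounted at the origin on the work surface. World frame = base frame: x ahead of the robot, y to its left, z up, the work surface at z = 0. Lengths are in m, angles in degrees, forces in N, time in s.
With the tool pointing down it reaches from about 0.25 to 0.725 m from the base axis. Payload 9.7 kg.
Tool frame: the origin (TCP) lies on the centre line of the jaws, within the pads' length; the fingertips stand 17 mm ahead of it and the grasp point (between the pads) lies 2 mm behind it (bot.tip_extent is the distance from the TCP to the fingertips, in m); z points along the fingers, y is the line along which they close (so a half turn about z gives the same grasp; the last joint's range is limited). The gripper opens to 85 mm and grips with 20 to 120 N. Pads are 22 mm wide; open, the fingers measure 114 mm over their backs; the gripper's body (76 mm by 85 mm) begins 54 mm behind the grasp point. The pads swing forward as they close: fully open they stand 13 mm farther back than shut.
Start: joints at [70.646, 4.979, 10.078, 95.1, 0, 90], TCP at [0.182, 0.519, 0.248] pointing down, gripper open.
Joint ranges: [-179.16, 179.16], [-48.56, 103.87], [-65.8, 70.77], [-126.05, 130.52], [-82.76, 87.17], [-180, 180]. Speed limits (degrees/s): [127.2, 127.2, 147.25, 180, 180, 180].

INTERFACE

Orientations are given as [roll, pitch, yaw] about the fixed x, y, z axes, in that order (R = Rz(yaw) Ry(pitch) Rx(roll)).
In Python, from workcell import bot gives the robot as it stands.
- The arm moves only by the tool carry_out, never from a script. Its argument "moves" is text: rows parted by semicolons, each of 7 numbers parted by spaces: the shift along the tool's x, y, z in mm, then the turn, a rotation vector about the tool's x, y, z in degrees, then the finger opening in mm, from 0 to 85.4. A call has 1 to 20 rows; each row is the pose to reach, as a shift and turn from the pose commanded when the call began, along the tool's axes at that moment; what a row does not reach only later rows make up. A row lasts 1/10 s, in which the tool goes at most 50 mm and 8.59 degrees, less where a joint would pass 70% of its speed; a pose out of reach is approached as far as the arm can. A call with a gripper value outside its range is refused whole. The fingers move at their own pace and stop on an object; "force" is the grip in N (left out, the last holds). Time passes only in rows, so rows that repeat a pose let the fingers close. It gives the time, the measured TCP pose, the force, the opening and the grip force at its end, in the units of the state.
- bot.get_obs(): the state, without advancing time (a new reading comes with each control period).
- bot.camera(name): name is "scene" or "top"; returns a dict with "img" (384x512x3 uint8, red, green, blue), "mtx" (3x3 intrinsics, pixels), "k1" (the pictures are not rectified: a ray, as slopes to the right and down, at radius r is drawn at 1 + k1 r^2 times it, then the intrinsics apply), "position" and "orientation" of the camera in the world. Camera axes: x right, y up, looking along -z (the intrinsics and any distortion apply to the point x, -y, -z); pixel columns grow to the right and rows downward; lengths in m; the calibration is good to about 2 mm. A picture is of the moment at which its call begins. There is no depth.
- bot.job_done(): hands the job in; it is judged then, once.
The state is a dict: "time": time; "q": joint angles; "qd": joint speeds; "joint_efforts": joint torques, N m; "ee_pos": TCP position; "tcp_rot": TCP orientation; "wrist_force": force on the tool from outside, world axes, zero at the start; "torque": the same for the moment, N m; "opening": finger opening in m; "grasp_force": force on a finger pad.
Only numpy, scipy, OpenCV 4.12 (cv2) and the standard library are available. Lean on these libraries where they do the work, as an engineer would, in place of code of your own. Each camera call takes 0.05 s, during which the arm holds its last target. There are 200 camera calls.

TASK

Bring the large oblong plaster mould block (the rib on its back is its handle) onto the squaring jig's board and slide it under the overhanging lip into the corner, its long side flush against the lipped side fence and its short end flush against the end stop, lying flat on the board. Finish while still holding the block and pressing it against both stops at once: do not let go or back off at the end. Leave everything else on the table where it is.

Things in the scene. Friction and masses are not known exactly. Their poses are not given: they have to be found in the camera images.
- mould: the oblong plaster mould block to be seated: a slab 100 mm long (its x) by 80 mm wide (its y) by 30 mm thick, 0.2 to 0.4 kg, lying on its face. On the middle of its back stands a plaster grip rib, 20 mm thick along the block's x, 50 mm long along its y, from 28 to 64 mm above the underside. Origin at the centre of the underside, z up. The block is the same after a half turn.
- jig: squaring jig fixed to the table: plywood board 240 mm (x) by 220 mm (y), 12 mm thick, origin at the centre of its underside. The side fence runs along its -y edge and the end stop along its +x edge; the other two sides are open. Turned by up to about 0.35 rad from the world axes. Block and board are dry and rub (friction about 1): if the block is pressed down hard, the rubbing takes up the sideways push, so bear on the board only lightly.
- corner (a point): the inner corner of the jig, at the board's top surface (12 mm above the table), where the faces of side fence and end stop meet; its axes are the jig's. The free area of the board lies towards its -x (210 mm) and +y (190 mm). A block seated square in the corner, long side on the side fence, has its origin at x = -50 mm, y = +40 mm, z = 0 in this frame.
- side_fence: wooden side fence, rigid, 220 mm long along the jig's x, 18 mm thick, 36 mm high above the board; its working face looks to the jig's +y and lies at y = 0 of the corner. The end stop begins where it ends. Its body origin coincides with the jig's.
- end_stop: aluminium end stop, rigid, 150 mm long along the jig's y, 16 mm thick, 22 mm high above the board (lower than the block); its working face looks to the jig's -x and lies at x = 0 of the corner. Its body origin coincides with the jig's.
- lip: aluminium lip on top of the side fence, 200 mm long along the jig's x (up to 10 mm short of the end stop's face), overhanging the board by 14 mm beyond the fence's face; its underside is 36 mm and its top 42 mm above the board, so the 30 mm thick block passes under it only while low over the board. Its body origin coincides with the jig's.
- round_mould: bystander: round plaster mould block, 84 mm diameter, 30 mm thick, with the same kind of rib (64 mm high overall); origin at the centre of its underside
- small_mould: bystander: small square plaster mould block, 60 x 60 x 30 mm, with the same kind of rib (64 mm high overall); origin at the centre of its underside
- paint_a: bystander: closed paint jar, 60 mm diameter, 90 mm high, standing at the far side; origin at the centre of its underside
- paint_b: bystander: closed paint jar, 60 mm diameter, 90 mm high, standing at the far side; origin at the centre of its underside
- paint_c: bystander: closed paint jar, 60 mm diameter, 80 mm high, standing at the far side; origin at the centre of its underside
- bowl: bystander: white ceramic bowl, 90 mm across, 40 mm high; origin at the centre of its underside
- brush: bystander: brush, 170 mm long, lying flat
There are look-alikes about, which are no part of the job. Leave any purple or turquoise look-alike of the mould alone.

How it is judged (in metres and radians):
At the end, for the whole second after the job is handed in: Through the last second the oblong block lies flat and at rest on the board (4 mm, 0.05 rad), long side along the side fence within 0.04 rad, within about 3 mm of both stops, pressed on the side fence and on the end stop with over 1 N each, the fingers still pressing on it with over 1 N (contact force between mould and side_fence above 1 N and contact force between mould and end_stop above 1 N and contact force between the fingers and mould above 1 N and x of mould in the frame of corner between -0.0535 and -0.047 m and y of mould in the frame of corner between 0.037 and 0.0435 m and z of mould in the frame of corner between -0.004 and 0.004 m and angle between mould's own z axis and vertical below 0.05 rad and angle between the x axis of mould and the x axis of jig, either way round below 0.04 rad and linear speed of mould below 0.01 m/s and angular speed of mould below 0.05 rad/s); the arm keeps its last pose, push and grip.
It fails at once if a bystander is moved by more than 25 mm (distance of any of round_mould, small_mould, paint_a, paint_b, paint_c, bowl, brush from where it was at the start of the episode above 0.025 m).
It also fails if it takes over 61 s, if anything falls off the work surface, if the arm or the gripper's body presses on something with over 40 N, if the wrist force passes 120 N, or if a joint passes its speed limit or range.

## Working session

There is one attempt and no reset: what is moved stays moved. The work goes in short steps, Python scripts to look and compute and a tool call to move; the robot and the scene stay as the last step left them, time stands still between calls to the robot, and variables do not carry over. Pictures are saved under pics/ and viewed, at most 10 in all, crops included, and the job is handed in when it is done.

Besides the shell and the picture viewer there is one more tool, called after ">>>" by a JSON object that holds its "fn" and its "kwargs". carry_out: Moves the arm, as the interface text tells. Its arguments: {"type":"object","properties":{"moves":{"type":"string"},"force":{"type":"number"}},"required":["moves"]}

```bash
ls; mkdir -p pics
cat > h.py <<'E'
import numpy as np, cv2
from scipy.spatial.transform import Rotation as R
from workcell import bot
def cam(n):
    c=bot.camera(n); return c
def rot(c):
    o=np.array(c["orientation"],float)
    return o if o.shape==(3,3) else R.from_euler('xyz',o,degrees=True).as_matrix()
def ray(c,u,v):
    d=np.array([c["k1"],0,0,0,0],float)
    p=cv2.undistortPoints(np.array([[[u,v]]],float),np.array(c["mtx"]),d)[0,0]
    return rot(c)@np.array([p[0],-p[1],-1.0])
def onz(c,u,v,z):
    d=ray(c,u,v); o=np.array(c["position"]); return o+d*(z-o[2])/d[2]
def proj(c,P):
    q=rot(c).T@(np.array(P,float)-np.array(c["position"]))
    q=np.array([q[0],-q[1],-q[2]])
    return cv2.projectPoints(q.reshape(1,1,3),np.zeros(3),np.zeros(3),np.array(c["mtx"]),np.array([c["k1"],0,0,0,0],float))[0].ravel()
E
python3 - <<'E'
from h import *
a=cam("top");b=cam("scene")
for n,c in(("top",a),("scene",b)):
    print(n,c["mtx"],c["k1"],c["position"],c["orientation"])
    cv2.imwrite(f"pics/{n}0.png",cv2.resize(c["img"][:,:,::-1],(800,600),interpolation=cv2.INTER_CUBIC))
    cv2.imwrite(f"raw_{n}.png",c["img"][:,:,::-1])
print(bot.get_obs())
E
```

```text
pics
top [[460.60543983   0.         255.79629354]
 [  0.         460.60543983 184.20865205]
 [  0.           0.           1.        ]] -0.05939639716749549 [0.37047312 0.10015935 1.39555747] [  5.29113371  -0.43271609 -90.2919973 ]
scene [[384.41994594   0.         254.77737779]
 [  0.         384.41994594 190.88293239]
 [  0.           0.           1.        ]] -0.11874817876974353 [1.15962111 0.99877991 0.75897092] [ 58.3577164   -0.38212425 143.18262277]
{'time': 0.1, 'q': array([7.06441204e+01, 5.00795311e+00, 1.00411590e+01, 9.50976125e+01,
       8.99882841e-04, 8.99981080e+01]), 'qd': array([-0.06911765, -0.08769471,  0.20408437, -0.05718898, -0.02830322,
       -0.02098841]), 'joint_efforts': array([-1.43230054e-04, -5.21563160e+01,  4.65651941e+01,  1.60457322e-02,
       -1.26287861e-05, -1.50609236e-05]), 'ee_pos': array([0.18223245, 0.51876447, 0.24767329]), 'tcp_rot': array([-1.79935593e+02, -9.02009094e-04,  1.60646011e+02]), 'wrist_force': array([-0.38462879, -0.12669451, -0.92483573]), 'torque': array([-0.01656655,  0.02611111, -0.01874871]), 'grasp_force': 0.0, 'opening': 0.08516702418010957}
```

View pics/top0.png

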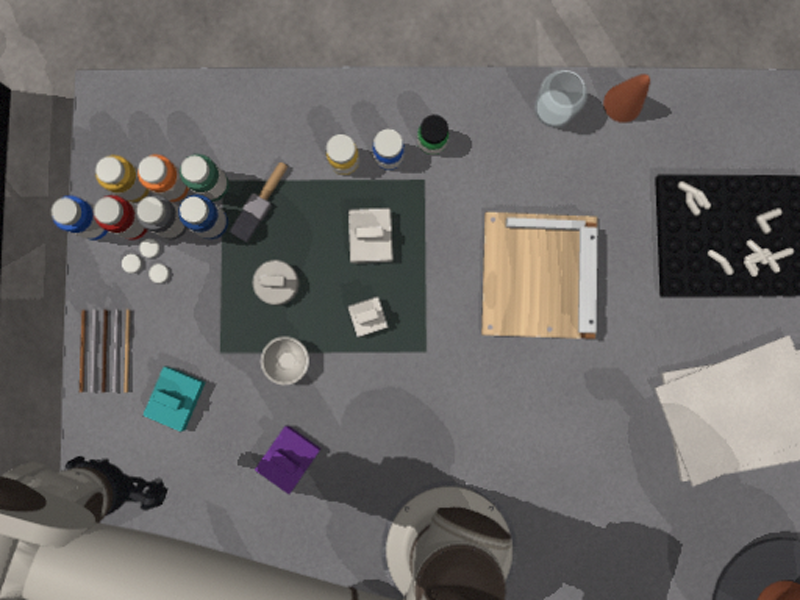

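View pics/scene0.png

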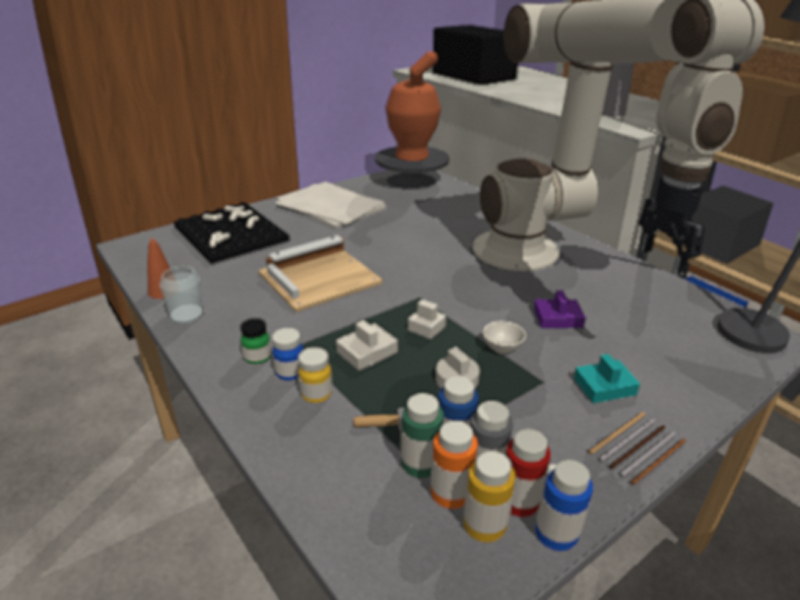

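Top view (800x600 picture) shows these candidates for the mould:
- White oblong at (371,235)
- White round block at (275,283)
- White small square at (368,317)
- Turquoise look-alike at (173,399)
- Purple look-alike at (288,459)

I choose the white oblong at (371,235). The jig sits at (540,275), with its lip on the right (588) and its end stop at the top (545,222). Next I measure both, with one close crop.

Run:
```python
from h import *
c=cam("top"); im=c["img"].copy(); hsv=cv2.cvtColor(im,cv2.COLOR_RGB2HSV)
big=cv2.resize(im[:,:,::-1],None,fx=4,fy=4,interpolation=cv2.INTER_CUBIC)
def up(p): return (np.array(p)+.5)*4-.5
def comp(mask,x0,y0,x1,y1):
    m=np.zeros(mask.shape,np.uint8); m[y0:y1,x0:x1]=mask[y0:y1,x0:x1]
    cs,_=cv2.findContours(m,cv2.RETR_EXTERNAL,cv2.CHAIN_APPROX_NONE); k=max(cs,key=cv2.contourArea); return k
def world(k,z): return np.array([onz(c,u,v,z)[:2] for u,v in k.reshape(-1,2)])
g=im.min(2)
k=comp((g>110).astype(np.uint8),215,125,260,175)
W=world(k,0.03).astype(np.float32); r=cv2.minAreaRect(W*1000); print("mould",r)
cv2.drawContours(big,[up(k).astype(int)],-1,(0,0,255),1)
wood=((hsv[...,1]>60)&(hsv[...,2]>100)&(hsv[...,0]<30)).astype(np.uint8)
kj=comp(wood,300,125,390,225); 
for n,k2,z in(("board",kj,.012),):
    r=cv2.minAreaRect(world(k2,z).astype(np.float32)*1000); print(n,r); print(cv2.boxPoints(r))
    cv2.drawContours(big,[up(k2).astype(int)],-1,(0,255,0),1)
lip=((hsv[...,1]<40)&(g>130)).astype(np.uint8)
kl=comp(lip,365,135,390,220)
r=cv2.minAreaRect(world(kl,.054).astype(np.float32)*1000); print("lip",r); print(cv2.boxPoints(r))
cv2.drawContours(big,[up(kl).astype(int)],-1,(255,0,0),1)
ke=comp(lip,320,135,372,150)
r=cv2.minAreaRect(world(ke,.034).astype(np.float32)*1000); print("stop",r); print(cv2.boxPoints(r))
cv2.drawContours(big,[up(ke).astype(int)],-1,(255,0,255),1)
cr=big[460:940,820:1600]; print(cr.shape); cv2.imwrite("pics/crop1.png",cr)
```

```text
mould ((601.0911254882812, 146.1871337890625), (101.77645874023438, 81.42273712158203), 2.264486789703369)
board ((523.4200439453125, -181.21054077148438), (218.78347778320312, 240.42247009277344), 87.42129516601562)
[[ 398.4088  -285.083  ]
 [ 638.5878  -295.90002]
 [ 648.4313   -77.33807]
 [ 408.25226  -66.52106]]
lip ((516.7285766601562, -258.3136291503906), (47.865413665771484, 210.55792236328125), 89.61439514160156)
[[ 411.29092 -281.53726]
 [ 621.84406 -282.9543 ]
 [ 622.16626 -235.09   ]
 [ 411.6131  -233.67294]]
stop ((618.0936889648438, -187.2952880859375), (142.97061157226562, 24.399620056152344), 86.34072875976562)
[[ 601.3564   -257.85623 ]
 [ 625.70624  -259.41348 ]
 [ 634.831    -116.734344]
 [ 610.48114  -115.17709 ]]
(480, 780, 3)
```

View pics/crop1.png

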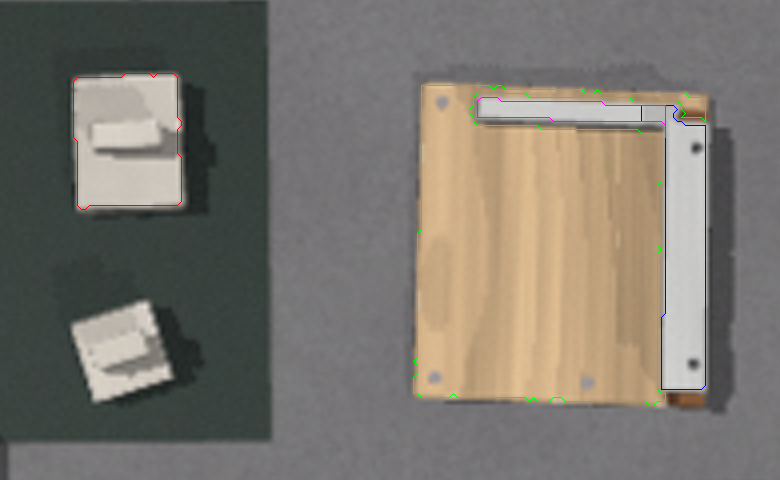

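The crop confirms the choice: the red outline at crop (128,140) measures 102 x 81 mm, so it is the oblong. The small square is at (122,350). The jig needs line fits for its yaw and corner.

Run:
```python
from h import *
c=cam("top"); im=c["img"]; f=im.astype(float)
L=cv2.cvtColor(im,cv2.COLOR_RGB2LAB).astype(float); hsv=cv2.cvtColor(im,cv2.COLOR_RGB2HSV).astype(float)
S=f[...,0]-f[...,2] # wood-ness
G=f.min(2)
def edge(ch,fixed,rng,horiz,z):
    """subpixel strongest step along scanlines; horiz: scan columns along each row"""
    P=[]
    for t in fixed:
        a,b=rng
        line=ch[t,a:b] if horiz else ch[a:b,t]
        d=np.abs(np.diff(line)); i=d.argmax(); s=slice(max(i-1,0),i+2)
        x=a+.5+(np.arange(len(d))[s]*d[s]).sum()/d[s].sum()
        P.append(onz(c,x,t,z)[:2] if horiz else onz(c,t,x,z)[:2])
    P=np.array(P)*1000
    for _ in range(3):
        vx,vy,x,y=cv2.fitLine(P.astype(np.float32),cv2.DIST_HUBER,0,.01,.01).ravel()
        r=abs((P-[x,y])@[-vy,vx]); P=P[r<max(2*np.median(r),.5)]
    return np.array([x,y]),np.array([vx,vy]),np.degrees(np.arctan2(vy,vx)),len(P)
X0,Y0=205,115 # crop origin
def show(n,e): print(n,e[0].round(1),"ang",round(float(e[2]),2),e[3])
lf=edge(S,range(145,208),(303,318),True,.012); show("left edge (y=+)",lf)
bt=edge(S,range(315,368),(208,222),False,.012); show("bottom edge",bt)
tp=edge(S,range(313,322),(130,142),False,.012); show("top edge short",tp)
li=edge(S,range(152,208),(365,377),True,.054); show("lip inner",li)
es=edge(S,range(328,366),(141,152),False,.034); show("stop lower line (z34)",es)
ml=edge(G,range(138,163),(217,230),True,.03); show("mould L",ml)
mr=edge(G,range(138,163),(245,256),True,.03); show("mould R",mr)
mb=edge(G,range(227,247),(162,172),False,.03); show("mould B",mb)
mt=edge(G,range(227,247),(127,139),False,.03); show("mould T",mt)
# rib top outline
for p in [(912,582),(980,578),(982,605),(914,609)]:
    print("rib",(onz(c,(p[0]+.5)/4-.5,(p[1]+.5)/4-.5,.064)*1000).round(1))
```

```text
left edge (y=+) [524.6 -72. ] ang -2.42 56
bottom edge [ 405.  -148.8] ang 87.66 47
top edge short [647.6 -98.7] ang 87.63 9
lip inner [ 507.3 -246.9] ang -2.51 56
stop lower line (z34) [ 609.4 -183.3] ang 87.51 31
mould L [599.1 186.6] ang 2.79 22
mould R [597.3 106.1] ang 1.59 21
mould B [550.  141.2] ang 89.7 20
mould T [651.3 139.6] ang -89.11 17
rib [609.  171.3  64. ]
rib [611.7 121.6  64. ]
rib [591.7 120.2  64. ]
rib [589.  169.9  64. ]
```

```bash
cat >> h.py <<'E'
def delta(p,yaw):
    """shift (mm) and tool-axis rotvec (deg) from the measured pose to a tool-down pose"""
    o=bot.get_obs(); A=R.from_euler('xyz',o["tcp_rot"],degrees=True); B=R.from_euler('xyz',[180,0,yaw],degrees=True)
    return (A.inv().apply(np.array(p)-o["ee_pos"])*1000).round(1),(A.inv()*B).as_rotvec(degrees=True).round(2)
E
python3 -c "
from h import *
print(delta([.6005,.146,.15],92.2))"
```

```text
(array([-518.2, -213.1,   98. ]), array([-4.000e-02,  3.000e-02,  6.845e+01]))
```

>>> {"fn": "carry_out", "kwargs": {"moves": "-20 -8 0 0 0 3 85; -60 -25 0 0 0 9 85; -105 -43 0 0 0 15 85; -150 -61 0 0 0 21 85; -195 -80 0 0 0 27 85; -240 -98 0 0 0 33 85; -285 -117 0 0 0 39 85; -330 -135 0 0 0 45 85; -375 -154 0 0 0 51 85; -420 -172 0 0 0 57 85; -465 -191 20 0 0 62 85; -495 -204 50 0 0 66 85; -512 -211 80 0 0 68.4 85; -518 -213 98 0 0 68.4 85; -518.2 -213.1 98 0 0 68.4 85; -518.2 -213.1 98 0 0 68.4 85; -518.2 -213.1 98 0 0 68.4 85", "force": 40}}

```text
time: 1.9
ee_pos: [0.6007, 0.1468, 0.152]
tcp_rot: [179.9, -0.0, 92.3]
wrist_force: [-0.6, 0.3, 0.8]
opening: 0.0849
grasp_force: 0.0
```

```bash
python3 -c "
from h import *
print(bot.get_obs()['ee_pos'],bot.get_obs()['tcp_rot'],delta([.6005,.146,.051],92.2))
c=cam('top');cv2.imwrite('pics/t2.png',cv2.resize(c['img'][100:200,180:310,::-1],None,fx=5,fy=5,interpolation=cv2.INTER_CUBIC))
"
```

```text
[0.60074898 0.14677143 0.15202871] [ 1.79883479e+02 -2.90577979e-02  9.22901007e+01] (array([ -0.8,  -0.5, 101. ]), array([ 0.12, -0.03,  0.09]))
```

>>> {"fn": "carry_out", "kwargs": {"moves": "0 0 30 0 0 0 85; 0 0 65 0 0 0 85; 0 0 90 0 0 0 85; 0 0 99 0 0 0 85; 0 0 99 0 0 0 85; 0 0 99 0 0 0 85; 0 0 99 0 0 0 15; 0 0 99 0 0 0 15; 0 0 99 0 0 0 15; 0 0 99 0 0 0 15; 0 0 99 0 0 0 15; 0 0 99 0 0 0 15; 0 0 99 0 0 0 15; 0 0 99 0 0 0 15; 0 0 99 0 0 0 15", "force": 60}}

```text
time: 3.45
ee_pos: [0.6006, 0.1461, 0.0517]
tcp_rot: [180.0, -0.0, 92.2]
wrist_force: [-2.2, -1.0, 5.4]
opening: 0.0191
grasp_force: 60.4
```

>>> {"fn": "carry_out", "kwargs": {"moves": "0 0 -15 0 0 0 15; 0 0 -45 0 0 0 15; 0 0 -75 0 0 0 15; 0 0 -80 0 0 0 15; 0 0 -80 0 0 0 15"}}

```text
time: 3.95
ee_pos: [0.601, 0.1462, 0.1321]
tcp_rot: [179.9, -0.0, 92.2]
wrist_force: [-0.6, -0.1, -3.8]
opening: 0.0187
grasp_force: 59.6
```

```bash
python3 -c "
from h import *
print(delta([.5435,-.1878,.115],87.55)); o=bot.get_obs(); print(o['opening'],o['wrist_force'],o['torque'])"
```

```text
(array([-331.5,  -70.6,   16.9]), array([ 0.09, -0.02,  4.69]))
0.01865173653125244 [-0.61318627 -0.10841693 -3.76091422] [ 0.00763424 -0.04755601 -0.00895581]
```

>>> {"fn": "carry_out", "kwargs": {"moves": "-15 -3 0 0 0 0 15; -45 -10 0 0 0 0.5 15; -80 -17 0 0 0 1 15; -115 -25 0 0 0 1.5 15; -150 -32 0 0 0 2 15; -185 -39 0 0 0 2.5 15; -220 -47 0 0 0 3 15; -255 -54 0 0 0 3.5 15; -285 -61 0 0 0 4 15; -310 -66 0 0 0 4.5 15; -325 -69 0 0 0 4.7 15; -331 -70.5 8 0 0 4.7 15; -331 -70.5 15 0 0 4.7 15; -331 -70.5 15 0 0 4.7 15; -331 -70.5 15 0 0 4.7 15"}}

```text
time: 5.45
ee_pos: [0.5431, -0.1863, 0.1157]
tcp_rot: [-179.9, -0.0, 87.6]
wrist_force: [-0.2, 0.1, -2.6]
opening: 0.0191
grasp_force: 59.4
```

```bash
python3 -c "
from h import *
print(delta([.5435,-.1878,.063],87.55)); o=bot.get_obs(); print(o['opening'],o['wrist_force'],o['torque'],o['ee_pos'])
for n in('top','scene'):
  c=cam(n); p=proj(c,o['ee_pos']).astype(int); a=c['img'][max(p[1]-60,0):p[1]+60,max(p[0]-60,0):p[0]+60,::-1]
  cv2.imwrite(f'pics/{n}3.png',cv2.resize(a,(480,480),interpolation=cv2.INTER_CUBIC))
a=np.hstack([cv2.resize(cv2.imread(f'pics/{n}3.png'),(400,400)) for n in('top','scene')]); cv2.imwrite('pics/both3.png',a)"
```

```text
(array([-1.5,  0.5, 52.7]), array([-0.05, -0.03,  0.07]))
0.01911452230828719 [-0.2368837   0.11247895 -2.58373414] [-0.06746837 -0.00629355  0.02449736] [ 0.54306021 -0.18631857  0.11572527]
```

View pics/both3.png

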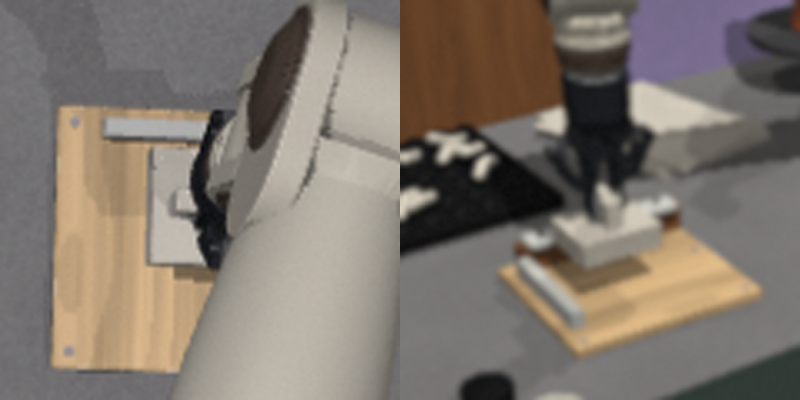

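Left crop: the held block, at (180,205), is level and square over the board, clear of the stop at (150,127). Right crop: the block is above the board with the lip behind it. I lower it slowly.

>>> {"fn": "carry_out", "kwargs": {"moves": "0 0 15 0 0 0 15; 0 0 30 0 0 0 15; 0 0 42 0 0 0 15; 0 0 47 0 0 0 15; 0 0 49.5 0 0 0 15; 0 0 49.5 0 0 0 15; 0 0 49.5 0 0 0 15; 0 0 49.5 0 0 0 15"}}

```text
time: 6.35
ee_pos: [0.5434, -0.1875, 0.0674]
tcp_rot: [179.9, 0.0, 87.5]
wrist_force: [0.3, 1.6, -3.9]
opening: 0.0191
grasp_force: 59.4
```

>>> {"fn": "carry_out", "kwargs": {"moves": "0 0 0.5 0 0 0 15; 0 0 1 0 0 0 15; 0 0 1 0 0 0 15; 0 0 1 0 0 0 15; 0 0 1 0 0 0 15"}}

```text
time: 6.85
ee_pos: [0.5431, -0.1874, 0.0658]
tcp_rot: [180.0, 0.0, 87.5]
wrist_force: [0.2, -0.1, -2.6]
opening: 0.019
grasp_force: 59.4
```

>>> {"fn": "carry_out", "kwargs": {"moves": "-6 2 0 0 0 0 15; -14 6 0 0 0 0 15; -22 10 0 0 0 0 15; -28 14 0 0 0 0 15; -31 16 0 0 0 0 15; -31 16 0 0 0 0 15; -31 16 0 0 0 0 15; -31 16 0 0 0 0 15"}}

```text
time: 7.65
ee_pos: [0.5576, -0.2188, 0.0657]
tcp_rot: [-180.0, -0.0, 87.6]
wrist_force: [0.1, 0.0, -3.1]
opening: 0.0193
grasp_force: 59.4
```

>>> {"fn": "carry_out", "kwargs": {"moves": "0 1 0 0 0 0 15; 0 2 0 0 0 0 15; 0 3 0 0 0 0 15; 0 3 0 0 0 0 15; 0 3 0 0 0 0 15"}}

```text
time: 8.15
ee_pos: [0.5608, -0.2191, 0.0658]
tcp_rot: [-180.0, 0.0, 87.6]
wrist_force: [0.0, -0.6, -3.7]
opening: 0.0191
grasp_force: 59.4
```

Next I lower to light contact with the board, then approach each stop in small steps.

>>> {"fn": "carry_out", "kwargs": {"moves": "0 0 0.5 0 0 0 15; 0 0 1 0 0 0 15; 0 0 1.5 0 0 0 15; 0 0 1.5 0 0 0 15; 0 0 1.5 0 0 0 15"}}

```text
time: 8.65
ee_pos: [0.5607, -0.2192, 0.0643]
tcp_rot: [-180.0, 0.0, 87.5]
wrist_force: [0.5, -0.7, -2.7]
opening: 0.0192
grasp_force: 59.4
```

>>> {"fn": "carry_out", "kwargs": {"moves": "0 0.5 0 0 0 0 15; 0 1 0 0 0 0 15; 0 1.5 0 0 0 0 15; 0 2 0 0 0 0 15; 0 2 0 0 0 0 15; 0 2 0 0 0 0 15"}}

```text
time: 9.25
ee_pos: [0.5616, -0.2192, 0.0644]
tcp_rot: [-179.9, 0.0, 87.5]
wrist_force: [-7.7, 0.2, 2.3]
opening: 0.0192
grasp_force: 60.4
```

>>> {"fn": "carry_out", "kwargs": {"moves": "-1 0 0 0 0 0 15; -2 0 0 0 0 0 15; -3 0 0 0 0 0 15; -3 0 0 0 0 0 15; -3 0 0 0 0 0 15"}}

```text
time: 9.75
ee_pos: [0.5614, -0.221, 0.0639]
tcp_rot: [-179.8, -0.1, 87.6]
wrist_force: [-6.8, 6.5, 0.7]
opening: 0.0188
grasp_force: 60.0
```

>>> {"fn": "carry_out", "kwargs": {"moves": "-0.5 0 0 0 0 0 15; -1 0 0 0 0 0 15; -1.5 0 0 0 0 0 15; -1.5 0 0 0 0 0 15; -1.5 0 0 0 0 0 15"}}

```text
time: 10.25
ee_pos: [0.5614, -0.2223, 0.064]
tcp_rot: [-179.8, -0.2, 87.6]
wrist_force: [-6.8, 6.3, 0.4]
opening: 0.019
grasp_force: 60.1
```

>>> {"fn": "carry_out", "kwargs": {"moves": "-0.5 0 0 0 0 0 15; -1 0 0 0 0 0 15; -1 0 0 0 0 0 15; -1 0 0 0 0 0 15"}}

```text
time: 10.65
ee_pos: [0.5614, -0.2233, 0.064]
tcp_rot: [-179.8, -0.2, 87.6]
wrist_force: [-6.3, 6.9, 0.8]
opening: 0.0191
grasp_force: 60.2
```

>>> {"fn": "carry_out", "kwargs": {"moves": "-0.5 0 0 0 0 0 15; -1 0 0 0 0 0 15; -1 0 0 0 0 0 15; -1 0 0 0 0 0 15"}}

```text
time: 11.05
ee_pos: [0.5613, -0.2243, 0.064]
tcp_rot: [-179.8, -0.2, 87.6]
wrist_force: [-6.4, 7.3, 1.7]
opening: 0.019
grasp_force: 60.2
```

```bash
python3 -c "
from h import *
o=bot.get_obs(); print(o['wrist_force'],o['torque'],o['ee_pos'],o['tcp_rot'])"
```

```text
[-6.42340188  7.28959618  1.69218661] [1.59333392 1.40023512 0.10505842] [ 0.5613111  -0.22427783  0.06398533] [-1.79844400e+02 -1.66551605e-01  8.75967306e+01]
```

>>> {"fn": "carry_out", "kwargs": {"moves": "-0.5 0 0 0 0 0 15; -1 0 0 0 0 0 15; -1 0 0 0 0 0 15; -1 0 0 0 0 0 15"}}

```text
time: 11.45
ee_pos: [0.5613, -0.2249, 0.064]
tcp_rot: [-179.8, -0.2, 87.6]
wrist_force: [-6.7, 9.4, 1.5]
opening: 0.0189
grasp_force: 60.1
```

>>> {"fn": "carry_out", "kwargs": {"moves": "-0.5 0 0 0 0 0 15; -1 0 0 0 0 0 15; -1 0 0 0 0 0 15; -1 0 0 0 0 0 15"}}

```text
time: 11.85
ee_pos: [0.5613, -0.225, 0.0641]
tcp_rot: [-179.8, -0.3, 87.6]
wrist_force: [-7.7, 14.3, 2.6]
opening: 0.0189
grasp_force: 60.3
```

>>> {"fn": "carry_out", "kwargs": {"moves": "0 0.4 0 0 0 0 15; -0.2 0.8 0 0 0 0 15; -0.2 0.8 0 0 0 0 15; -0.2 0.8 0 0 0 0 15; -0.2 0.8 0 0 0 0 15"}}

```text
time: 12.35
ee_pos: [0.5614, -0.225, 0.0641]
tcp_rot: [-179.8, -0.3, 87.6]
wrist_force: [-11.1, 15.0, 5.0]
opening: 0.0192
grasp_force: 60.8
```

```bash
python3 -c "
from h import *
o=bot.get_obs(); print(o['wrist_force'],o['torque'],o['ee_pos'],o['tcp_rot'])
A=[]
for n in('top','scene'):
  c=cam(n); p=proj(c,o['ee_pos']).astype(int); A.append(cv2.resize(c['img'][p[1]-45:p[1]+45,p[0]-45:p[0]+45,::-1],(400,400),interpolation=cv2.INTER_CUBIC))
cv2.imwrite('pics/both4.png',np.hstack(A))"
```

```text
[-11.13239302  14.98696813   5.03484719] [ 3.16439877  2.22075241 -0.02846063] [ 0.56138216 -0.22503397  0.06409459] [-179.76486665   -0.32459837   87.63661446]
```

View pics/both4.png

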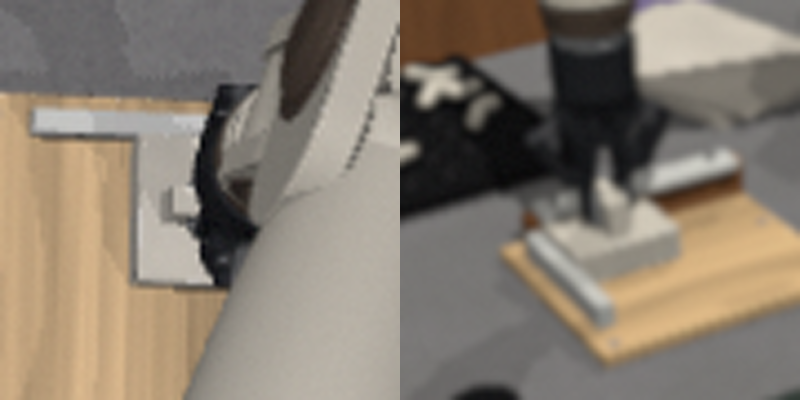

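The left crop shows the block's short end against the end stop with no gap at (170,135). The right crop shows it flat on the board and under the lip. Both stop forces are holding (about 11 N and 15 N), so I hand in.

```bash
python3 -c "
from workcell import bot
print(bot.job_done())"
```

```text
the job is handed in; nothing more can be done
None
```

I seated the oblong mould flat in the jig's corner under the lip and handed the job in at about 12 s, still gripped (about 60 N). At that point the wrist read about 15 N of push towards the side fence and 11 N towards the end stop; no verdict was returned.

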